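Put the screwdriver and the sanding stick away in their pots

TASK

Two tools on the sloping rack have to be put away: stand the red-handled screwdriver, blade down, in the black pot, and the pale-wood-handled sanding stick, dark end down, in the green pot. Lower each one gently to the bottom of its pot, without dropping it in, and let go. Leave the blue-handled file in the rack, keep both pots standing in their tray, and do not disturb the glue bottle.

Things in the scene. Friction and masses are not known exactly. Their poses are not given: they have to be found in the camera images.
- driver_mid (a point): Screwdriver, 192 mm long, 100 g: red round handle, 24 mm diameter (90 to 186 mm from the blade end), steel shaft 8 mm in diameter, blade 9 mm wide. The point is on its axis 95 mm from the blade end; z runs from blade to handle. It starts in a rack slot, 42 degrees from vertical, handle up and away from the robot. Best grasped by the sides 143 mm from the blade end, midway between the rails.
- driver_tip (a point): The blade end of the screwdriver, on its axis.
- stick_mid (a point): Sanding stick, 190 mm long, 70 g: pale wood round handle, 24 mm diameter (90 to 186 mm from the lower end), then a dark drum 20 mm in diameter, tapered to 12 mm over its last 8 mm. Point on its axis 95 mm from the dark end; z from dark end to handle. It lies in another slot like the screwdriver and is grasped at the same place.
- stick_tip (a point): The dark lower end of the sanding stick, on its axis.
- file_mid (a point): Flat steel file with a blue handle 24 mm in diameter, 190 mm long, in the remaining slot of the rack, lying like the others; it stays there. Point and axes as for the screwdriver.
- rack: Fixed tool rack, base 180 x 250 x 10 mm, 180 mm high. Origin: centre of its underside; x points the way the tools lean. Three slots at y = -80, 0, 80 mm; which tool is in which varies. In each, the tool's lower end stands on a stop at x = -60, z = 32 mm; the handle lies on cross rails 103 and 181 mm along the tool, between yellow fences 28 mm apart that reach up to about the tool's axis.
- pot_black: Black round pot, loose, weighted (0.45 kg): foot disc 66 mm in diameter and 8 mm thick, above it a straight tube 40 mm outside and 32 mm inside, rim 90 mm above the underside, inner floor 10 mm above it. It stands in the tray. Origin: centre of its underside; z up.
- pot_black_floor (a point): Centre of the inner floor of the black pot, 80 mm below the centre of its mouth.
- pot_green: Green round pot of the same shape, size and mass, next to the black one in the tray; which is left and which is right varies.
- pot_green_floor (a point): Centre of the inner floor of the green pot, 80 mm below the centre of its mouth.
- tray: Shallow white tray fixed to the bench, 150 x 260 mm, walls 14 mm high and 4 mm thick, in which both pots stand about 130 mm apart along its y axis. Origin: centre of its underside. It stands left of the rack or right of it.
- glue: Small white glue bottle with orange cap, loose, 44 mm in diameter and 100 mm high, standing beyond rack and tray. Origin: centre of its underside.
Mind the look-alikes: they are no part of the job. What is shaped like the part that bears stick_mid but turquoise or yellow is not meant.

How it is judged:
At the end, for the whole second after the job is handed in: Screwdriver blade down in the black pot, sanding stick dark end down in the green: lower end within 8 mm of the inner floor, leaning under 20 degrees, at rest. Both pots upright (6 degrees) in the tray. File and glue bottle within 30 mm of their start (horizontal distance between driver_tip and pot_black_floor below 0.018 m and z of driver_tip in the frame of pot_black below 0.018 m and angle between each of driver_mid, stick_mid's own z axis and vertical below 0.36 rad and horizontal distance between stick_tip and pot_green_floor below 0.018 m and z of stick_tip in the frame of pot_green below 0.018 m and angle between each of pot_black, pot_green's own z axis and vertical below 0.1 rad and z of each of pot_black, pot_green in the frame of tray below 0.012 m and x of pot_black in the frame of tray between -0.075 and 0.075 m and x of pot_green in the frame of tray between -0.075 and 0.075 m and y of pot_black in the frame of tray between -0.13 and 0.13 m and y of pot_green in the frame of tray between -0.13 and 0.13 m and distance of each of file_mid, glue from where it was at the start of the episode below 0.03 m and linear speed of each of driver, stick below 0.02 m/s); the robot touches nothing.
It fails at once if the file or the glue bottle is moved more than 30 mm (distance of any of file_mid, glue from where it was at the start of the episode above 0.03 m).
It fails at once if a pot is tipped by more than 25 degrees (angle between any of pot_black, pot_green's own z axis and vertical above 0.44 rad).
It fails at once if a tool is dropped into a pot (falls freely by more than about 20 mm inside it) ((horizontal distance between driver_tip and pot_black_floor below 0.018 m and z of driver_tip in the frame of pot_black below 0.09 m and linear speed of driver above 0.6 m/s) or (horizontal distance between stick_tip and pot_green_floor below 0.018 m and z of stick_tip in the frame of pot_green below 0.09 m and linear speed of stick above 0.6 m/s)).
It also fails if it takes over 72 s, if anything falls off the work surface, if the arm or the gripper's body presses on something with over 40 N, if the wrist force passes 120 N, or if a joint passes its speed limit or range.

ROBOT

A 6-joint arm with a two-finger parallel gripper is mounted at the origin on the work surface. World frame = base frame: x ahead of the robot, y to its left, z up, the work surface at z = 0. Lengths are in m, angles in rad, forces in N, time in s.
With the tool pointing down it reaches from about 0.325 to 0.775 m from the base axis. Payload 5.5 kg.
Tool frame: the origin (TCP) lies at the very end of the fingers, on their centre line; the grasp point (between the pads) lies 19 mm behind it; z points along the fingers, x is the direction in which the jaws open and shut, and the axes are right-handed (so a half turn about z gives the same grasp; the last joint's range is limited). The gripper opens to 88 mm and grips with 3 to 60 N. Pads are 20 mm wide; open, the fingers measure 115 mm over their backs; the gripper's body (75 mm by 178 mm) begins 61 mm behind the grasp point.
Start: joints at [1.209, 0.091, 1.231, -0, 1.82, -0.057], TCP at [0.18, 0.572, 0.223] pointing down, gripper open.
Joint ranges: [-2.87, 2.87], [-0.86, 2.18], [0.17, 2.46], [-1.51, 4.65], [0.06, 2.69], [-2.65, 2.65]. Speed limits (rad/s): [2.57, 2.57, 3.01, 3.14, 3.14, 3.14].

INTERFACE

Orientations are given as a 3x3 rotation matrix whose columns are the frame's x, y, z axes.
In Python, from cell import ctrl gives the robot as it stands.
- The arm moves only by the tool servo_tool, never from a script. Its argument "motion" is a list that holds one entry, the list of rows, each a list of 7 numbers: the shift along the world's x, y, z in cm, then the turn, a rotation vector about the world's x, y, z in rad, then the closure, from 0 (fully open) to 1 (shut). A call has 1 to 20 rows; each row is the pose to reach, as a shift and turn from the pose measured when the call began; what a row does not reach only later rows make up. A row lasts 1/12 s, in which the tool goes at most 41.7 mm and 7.16 degrees, less where a joint would pass 70% of its speed; a pose out of reach is approached as far as the arm can. A call with a gripper value outside its range is refused whole. The fingers move at their own pace and stop on an object; the grip force is fixed at half the most. Time passes only in rows, so rows that repeat a pose let the fingers close. It gives the time, the measured TCP pose, the force and the opening at its end, in the units of the state.
- ctrl.sense(): the state, without advancing time (a new reading comes with each control period).
- ctrl.camera(name): name is "scene" or "top"; returns the picture (420x560x3 uint8, red, green, blue); there is no depth.
- ctrl.calibration(name): a dict with "fovy" (degrees; the focal length in pixels is half the picture's height over the tangent of half this angle, whatever the lens; pixels are square), "cx", "cy" (the principal point, pixels), "origin" and "rotation" of the camera in the world. Camera axes: x right, y down, z forward; pixel columns grow to the right and rows downward; lengths in m; the calibration is good to about 2 mm. A picture is of the moment at which its call begins. calibration takes no time and is no camera call.
- ctrl.job_done(): hands the job in, once; it reports no verdict.
Trained networks look in the newest picture that a camera, given by its name, has taken for a name from the list of things; names that differ only in an ending like _2 or _b are one class to them, and where a whole thing is asked for, a point or a joint stands for the part that bears it (a point fixed in the world has none). Each returns a list of dicts, best first, with "p" (0 to 1); they miss things now and then, are a little off and sometimes report something else, mostly with a low value. They report only what shows in the picture. A call takes as long as a camera call. They do not tell look-alikes from the thing itself.
- ctrl.search_frame(camera, label): "position" ([column, row] in pixels, amid what is visible of it).
- ctrl.pinpoint(camera, label): "position" ([column, row] in pixels: a listed point, or the origin of a listed thing).
The state is a dict: "time_s": time; "q": joint angles; "qd": joint speeds; "tau": joint torques, N m; "ee_pos": TCP position; "eef_rot": TCP orientation; "force": force on the tool from outside, world axes, zero at the start; "moment": the same for the moment, N m; "gripper_width": finger opening in m.
Only numpy, scipy, OpenCV 4.12 (cv2) and the standard library are available. Lean on these libraries where they do the work, as an engineer would, in place of code of your own. Each camera call takes 0.05 s, during which the arm holds its last target.

## Working session

There is one attempt and no reset: what is moved stays moved. The work goes in short steps, Python scripts to look and compute and a tool call to move; the robot and the scene stay as the last step left them, time stands still between calls to the robot, and variables do not carry over. Pictures are saved under pics/ and viewed, and the job is handed in when it is done.

Besides the shell and the picture viewer there is one more tool, called after ">>>" as a command line: name --argument value ..., lists and objects as JSON in quotes. servo_tool: Moves the arm, as the interface text tells. Its arguments: {"type":"object","properties":{"motion":{"type":"array","items":{"type":"array","items":{"type":"array","items":{"type":"number"}}}}},"required":["motion"]}

```bash
mkdir -p pics; ls
python3 - <<'E'
from cell import ctrl
import cv2
s=ctrl.sense()
print(s['time_s'],s['ee_pos'],s['eef_rot'],s['gripper_width'],s['force'])
for c in ['scene','top']:
    im=ctrl.camera(c); cv2.imwrite(f'pics/{c}0.png',im[:,:,::-1])
    print(c,ctrl.calibration(c))
    for l in ['driver_mid','driver_tip','stick_mid','stick_tip','file_mid','rack','pot_black','pot_green','pot_black_floor','pot_green_floor','tray','glue']:
        print(l,[(round(d['p'],2),[round(float(v)) for v in d['position']]) for d in ctrl.pinpoint(c,l)[:4]])
E
```

```text
pics
0.0 [0.17996675 0.57207178 0.22152971] [[ 3.00128280e-01  9.53898622e-01 -6.60000296e-04]
 [ 9.53897000e-01 -3.00128988e-01 -1.76184619e-03]
 [-1.87870787e-03 -1.00792437e-04 -9.99998230e-01]] 0.08821630433815889 [-0.08377392 -0.02761231 -0.11465757]
scene {'fovy': 42.25929068746696, 'cx': 280.2905064291957, 'cy': 210.48267406687336, 'origin': array([ 1.16285384, -0.89686687,  0.83809061]), 'rotation': array([[ 0.77943721,  0.36405908, -0.50984176],
       [ 0.62620681, -0.42870037,  0.65121504],
       [ 0.0185114 , -0.82684761, -0.5621213 ]])}
driver_mid [(0.79, [337, 192]), (0.27, [317, 201])]
driver_tip [(0.8, [320, 202])]
stick_mid [(0.95, [183, 236]), (0.76, [294, 154]), (0.48, [374, 173])]
stick_tip [(0.74, [270, 164]), (0.69, [198, 259]), (0.39, [315, 199])]
file_mid [(0.7, [356, 180])]
rack [(0.57, [352, 211])]
pot_black [(0.64, [283, 273])]
pot_green [(0.89, [247, 300])]
pot_black_floor [(0.61, [373, 174]), (0.58, [290, 268])]
pot_green_floor [(0.87, [248, 298]), (0.71, [350, 210])]
tray [(0.59, [264, 286])]
glue [(0.61, [387, 267]), (0.3, [246, 302])]
top {'fovy': 46.00716958901742, 'cx': 286.59908058458876, 'cy': 206.8539079464988, 'origin': array([ 0.36257068, -0.02656343,  1.2656042 ]), 'rotation': array([[ 0.02690018, -0.99417   ,  0.10441454],
       [-0.99961554, -0.02605026,  0.00949537],
       [-0.00671999, -0.10462982, -0.99448853]])}
driver_mid [(0.78, [231, 185]), (0.34, [198, 174])]
driver_tip []
stick_mid [(0.77, [144, 297]), (0.6, [167, 164]), (0.58, [354, 281]), (0.58, [330, 174])]
stick_tip [(0.89, [183, 306]), (0.74, [169, 191]), (0.56, [373, 247])]
file_mid [(0.87, [199, 170])]
rack [(0.69, [166, 193])]
pot_black [(0.57, [330, 175]), (0.53, [231, 208])]
pot_green [(0.66, [382, 182]), (0.4, [228, 210])]
pot_black_floor [(0.6, [330, 178])]
pot_green_floor []
tray [(0.72, [353, 177]), (0.16, [381, 178])]
glue [(0.66, [272, 111])]
```

View pics/scene0.png

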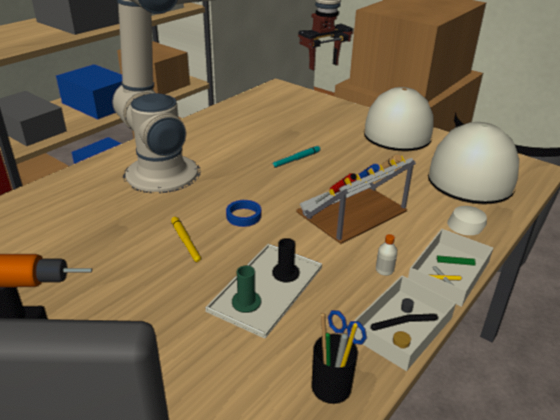

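View pics/top0.png

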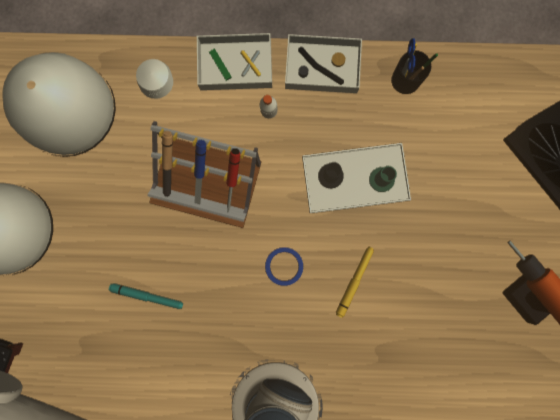

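The scene view shows the rack around (352,210), with the black pot at (287,260) and the green pot at (246,290). In the top view the slots, left to right, hold the pale stick (167,165), the blue file (200,170) and the red driver (232,180). The pots are at (331,175) and (383,180). The turquoise and yellow sticks on the bench are the decoys. I'll zoom in next to measure.

Run:
```python
import cv2
im=cv2.imread('pics/top0.png'); 
cv2.imwrite('pics/topc.png',cv2.resize(im[110:235,140:270],None,fx=4.6,fy=4.6,interpolation=cv2.INTER_CUBIC))
cv2.imwrite('pics/topp.png',cv2.resize(im[130:225,290:420],None,fx=5,fy=5,interpolation=cv2.INTER_CUBIC))
im=cv2.imread('pics/scene0.png'); 
cv2.imwrite('pics/scc.png',cv2.resize(im[145:245,290:420],None,fx=6,fy=6,interpolation=cv2.INTER_CUBIC))
cv2.imwrite('pics/scp.png',cv2.resize(im[230:335,205:330],None,fx=5.5,fy=5.5,interpolation=cv2.INTER_CUBIC))
```

```text
(no output)
```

View pics/topc.png

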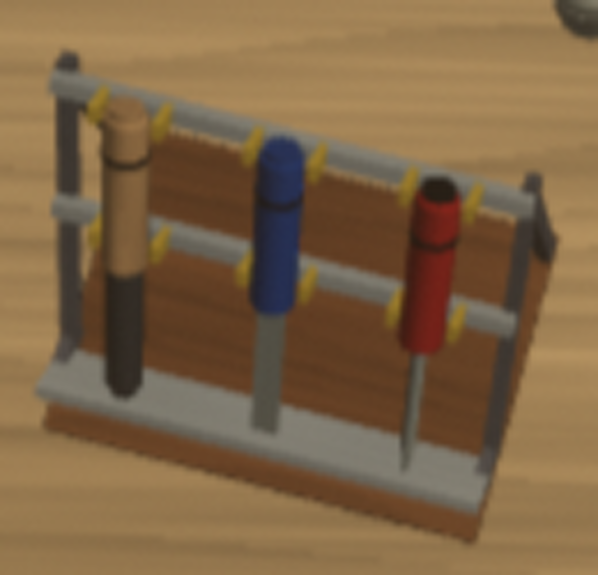

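View pics/topp.png

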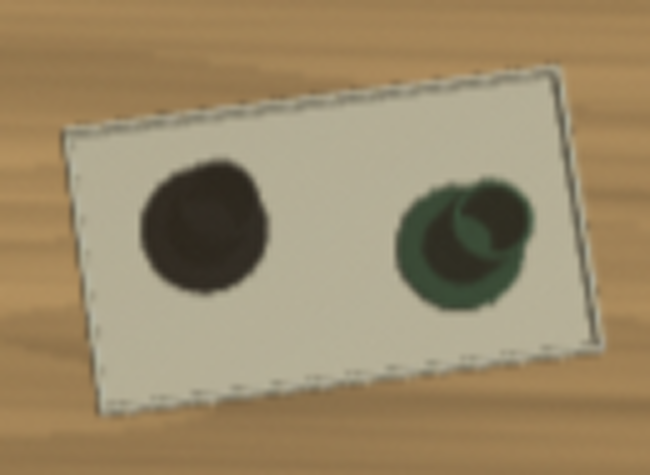

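View pics/scc.png

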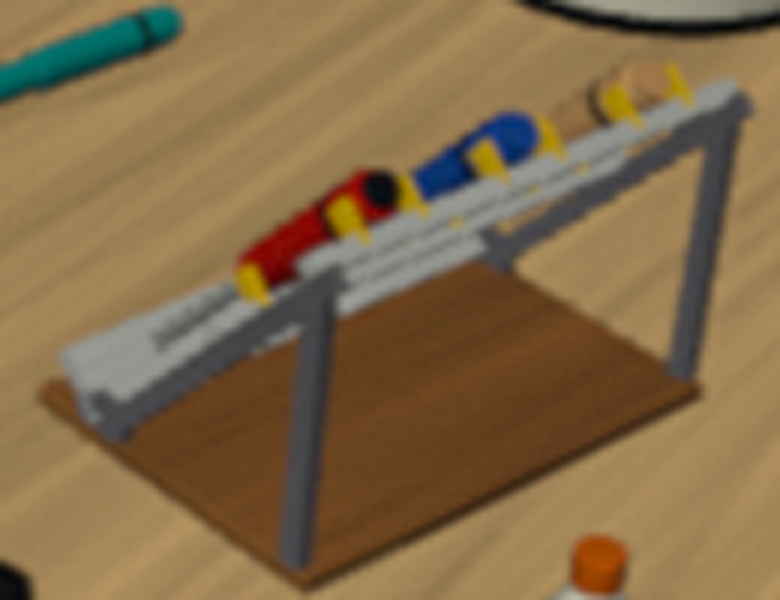

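View pics/scp.png

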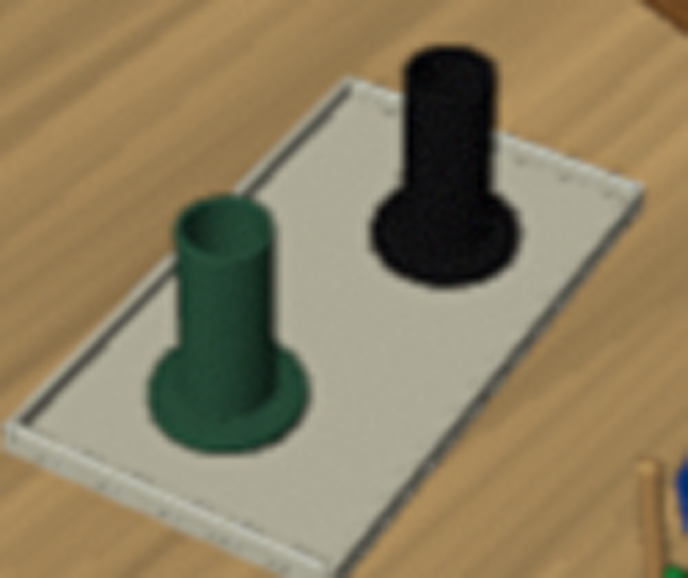

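```bash
cat > h.py <<'E'
import numpy as np,cv2
from scipy.optimize import least_squares
from cell import ctrl
C={c:ctrl.calibration(c) for c in('scene','top')}
def proj(c,P):
    k=C[c]; f=210/np.tan(np.radians(k['fovy']/2))
    p=(np.atleast_2d(P)-k['origin'])@np.array(k['rotation'])
    return np.c_[f*p[:,0]/p[:,2]+k['cx'],f*p[:,1]/p[:,2]+k['cy']]
def atz(c,uv,z):
    k=C[c]; f=210/np.tan(np.radians(k['fovy']/2))
    d=np.array(k['rotation'])@np.array([(uv[0]-k['cx'])/f,(uv[1]-k['cy'])/f,1]); o=np.array(k['origin'])
    return o+d*(z-o[2])/d[2]
a=np.radians(42)
def ax(y,s): return [-.06+s*np.sin(a),y,.032+s*np.cos(a)]
E
python3 - <<'E'
from h import *
tc=lambda u,v:(u/4.6+140-.4,v/4.6+110-.4); sc=lambda u,v:(u/6+290-.4,v/6+145-.4)
obs=[('top',tc(475,543),[-.09,-.125,.003]),('top',tc(42,425),[-.09,.125,.005]),('top',tc(560,240),[.09,-.125,.01]),
('top',tc(125,110),ax(.08,.188)),('top',tc(282,150),ax(0,.188)),('top',tc(438,190),ax(-.08,.19)),
('top',tc(123,388),ax(.08,.003)),('top',tc(265,430),ax(0,0)),('top',tc(406,468),ax(-.08,0)),
('top',tc(420,350),ax(-.08,.09)),('top',tc(124,274),ax(.08,.09)),
('scene',sc(302,590),[.09,-.125,0]),('scene',sc(700,395),[.09,.125,.003]),('scene',sc(38,392),[-.09,-.125,.005]),
('scene',sc(382,190),ax(-.08,.192)),('scene',sc(522,135),ax(0,.19)),('scene',sc(645,78),ax(.08,.19)),('scene',sc(158,342),ax(-.08,0))]
def W(p,L): c,s=np.cos(p[2]),np.sin(p[2]); L=np.array(L); return np.array([p[0]+c*L[0]-s*L[1],p[1]+s*L[0]+c*L[1],L[2]])
R=lambda p:np.concatenate([proj(c,W(p,L))[0]-uv for c,uv,L in obs])
r=least_squares(R,[.4,.2,0],loss='soft_l1'); print(r.x,np.degrees(r.x[2]));print(np.round(R(r.x).reshape(-1,2),1).tolist())
for n,y in(('stick',.08),('file',0),('driver',-.08)):
    print(n,'tip',W(r.x,ax(y,0)),'grasp',W(r.x,ax(y,.143)))
tp=lambda u,v:(u/5+290-.4,v/5+130-.4); sp=lambda u,v:(u/5.5+205-.4,v/5.5+230-.4)
for n,o in (('green',[('top',tp(495,216),.093),('top',tp(460,246),.010),('scene',sp(224,230),.093),('scene',sp(229,388),.009)]),
          ('black',[('top',tp(222,199),.093),('top',tp(205,230),.010),('scene',sp(450,76),.093),('scene',sp(446,233),.009)])):
    for c,uv,z in o: print(n,c,z,atz(c,uv,z))
for u,v in((63,130),(557,68),(603,349),(102,412)): print('tray',atz('top',tp(u,v),.014))
for g in((272,111),): print('glue',atz('top',(268,103),.1))
E
```

```text
[ 0.55397976  0.19661897 -0.23859522] -13.670498862135199
[[-0.3, 0.7], [0.2, 0.8], [-0.1, -0.9], [0.3, 0.1], [0.0, 0.5], [0.3, 0.2], [0.1, 0.0], [-0.3, 0.0], [-0.4, 0.1], [-0.0, -1.2], [0.2, -2.0], [-0.0, 1.2], [0.5, -0.1], [-0.7, 0.1], [0.1, -0.8], [-0.4, -0.9], [1.0, -0.4], [-0.5, -0.3]]
stick tip [0.51458654 0.28853292 0.032     ] grasp [0.60756153 0.26591877 0.13826971]
file tip [0.49567951 0.21079924 0.032     ] grasp [0.5886545  0.18818509 0.13826971]
driver tip [0.47677248 0.13306557 0.032     ] grasp [0.56974747 0.11045142 0.13826971]
green top 0.093 [ 0.57416715 -0.25765533  0.093     ]
green top 0.01 [ 0.5730959  -0.25617572  0.01      ]
green scene 0.093 [ 0.57320989 -0.25761178  0.093     ]
green scene 0.009 [ 0.57204503 -0.25556292  0.009     ]
black top 0.093 [ 0.57907024 -0.12672296  0.093     ]
black top 0.01 [ 0.57803426 -0.12536215  0.01      ]
black scene 0.093 [ 0.57973065 -0.12710678  0.093     ]
black scene 0.009 [ 0.57988239 -0.12666174  0.009     ]
tray [ 0.62752755 -0.05115765  0.014     ]
tray [ 0.66646315 -0.30468809  0.014     ]
tray [ 0.52127862 -0.32845001  0.014     ]
tray [ 0.4823957  -0.07440359  0.014     ]
glue [0.73677552 0.03643783 0.1       ]
```

```bash
cat >> h.py <<'E'
from scipy.spatial.transform import Rotation as Ro
YAW=-.2386; hh=np.array([np.cos(YAW),np.sin(YAW),0]); ry=np.array([-np.sin(YAW),np.cos(YAW),0]); Z=np.array([0,0,1.])
def Rg(elev,rotz=0): # gripper pointing elev deg below horizontal
    e=np.radians(elev); z=np.cos(e)*hh-np.sin(e)*Z; x=ry; M=np.c_[x,np.cross(z,x),z]
    return Ro.from_euler('z',rotz,degrees=True).as_matrix()@M
u42=np.sin(a)*hh+np.cos(a)*Z; n42=-np.cos(a)*hh+np.sin(a)*Z
def rel(p,R):
    s=ctrl.sense(); 
    return np.round((np.array(p)-s['ee_pos'])*100,2).tolist()+np.round(Ro.from_matrix(R@np.array(s['eef_rot']).T).as_rotvec(),3).tolist()
STICK=np.array([.6076,.2659,.1383]); DRV=np.array([.5697,.1105,.1383])
E
python3 - <<'E'
from h import *
R=Rg(64); d=R[:,2]
for k in(.12,.0): print(rel(STICK+(.017-k)*d,R), STICK+(.017-k)*d)
E
```

```text
[38.36, -29.58, 0.83, -0.122, -0.437, 0.065] [0.56372694 0.27657139 0.23087579]
[43.48, -30.82, -9.96, -0.122, -0.437, 0.065] [0.61484118 0.2641387  0.1230205 ]
```

>>> servo_tool --motion '[[[10,-7,6,-0.03,-0.1,0.015,0.5],[20,-15,7,-0.06,-0.22,0.03,0.5],[30,-23,7,-0.1,-0.33,0.05,0.5],[38.4,-29.6,6,-0.122,-0.437,0.065,0.5],[38.4,-29.6,4,-0.122,-0.437,0.065,0.5],[38.4,-29.6,1,-0.122,-0.437,0.065,0.5],[38.4,-29.6,1,-0.122,-0.437,0.065,0.5],[38.4,-29.6,1,-0.122,-0.437,0.065,0.5],[38.4,-29.6,1,-0.122,-0.437,0.065,0.5],[38.4,-29.6,1,-0.122,-0.437,0.065,0.5],[38.4,-29.6,1,-0.122,-0.437,0.065,0.5],[38.4,-29.6,1,-0.122,-0.437,0.065,0.5],[38.4,-29.6,1,-0.122,-0.437,0.065,0.5],[38.4,-29.6,1,-0.122,-0.437,0.065,0.5],[38.4,-29.6,1,-0.122,-0.437,0.065,0.5],[38.4,-29.6,1,-0.122,-0.437,0.065,0.5]]]'

```text
time_s: 2.63
ee_pos: [0.5633, 0.2775, 0.233]
eef_rot: [[0.235, 0.874, 0.426], [0.972, -0.212, -0.103], [0.0, 0.438, -0.899]]
force: [-1.2, 0.6, -0.8]
gripper_width: 0.0435
```

Run:
```python
from h import *
s=ctrl.sense(); print(s['time_s'],s['q'],s['ee_pos'],s['gripper_width'],s['force'])
R=Rg(64); d=R[:,2]
print(rel(STICK+.017*d,R))
a1=ctrl.camera('top'); b=ctrl.camera('scene')
v=np.hstack([cv2.resize(a1[60:260,60:340],None,fx=1.42,fy=1.42),cv2.resize(b[60:260,240:520],None,fx=1.42,fy=1.42)])
cv2.imwrite('pics/m1.png',v[:,:,::-1])
```

```text
2.6333 [ 0.58179767 -0.12917175  1.49230163 -0.32755478  1.46280626 -0.7682563 ] [0.56332731 0.27747546 0.2330128 ] 0.04348827314368014 [-1.20906036  0.62417004 -0.82692992]
[5.15, -1.33, -11.0, -0.0, -0.0, -0.001]
```

View pics/m1.png

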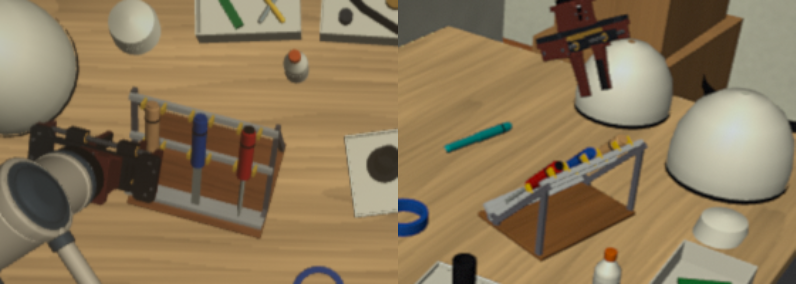

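The gripper sits above and robot-side of the pale stick (left view ~(120,170)), with nothing touched. I'm going in now and then closing.

>>> servo_tool --motion '[[[0.9,-0.2,-1.8,0,0,0,0.5],[1.8,-0.5,-3.7,0,0,0,0.5],[2.6,-0.7,-5.5,0,0,0,0.5],[3.4,-0.9,-7.3,0,0,0,0.5],[4.1,-1.1,-8.7,0,0,0,0.5],[4.7,-1.2,-10,0,0,0,0.5],[5.1,-1.3,-10.8,0,0,0,0.5],[5.15,-1.33,-11,0,0,0,0.5],[5.15,-1.33,-11,0,0,0,0.5],[5.15,-1.33,-11,0,0,0,0.5]]]'

```text
time_s: 3.57
ee_pos: [0.6149, 0.2649, 0.1242]
eef_rot: [[0.234, 0.873, 0.427], [0.972, -0.211, -0.102], [0.001, 0.439, -0.898]]
force: [0.5, -0.4, 1.3]
gripper_width: 0.0443
```

Run:
```python
from h import *
s=ctrl.sense(); print(s['q'],s['ee_pos'],s['gripper_width'],s['force'])
R=Rg(64); d=R[:,2]
print(rel(STICK+.017*d,R))
a1=ctrl.camera('top'); b=ctrl.camera('scene')
v=np.hstack([cv2.resize(a1[100:240,100:296],None,fx=2,fy=2),cv2.resize(b[110:250,290:486],None,fx=2,fy=2)])
cv2.imwrite('pics/m2.png',v[:,:,::-1])
```

```text
[ 0.51168924 -0.01704938  1.57861492 -0.31932161  1.25077163 -0.77216456] [0.61486487 0.26489878 0.12418937] 0.04427634945554244 [ 0.45561966 -0.37574969  1.30018202]
[-0.0, -0.08, -0.12, -0.001, 0.001, -0.002]
```

View pics/m2.png

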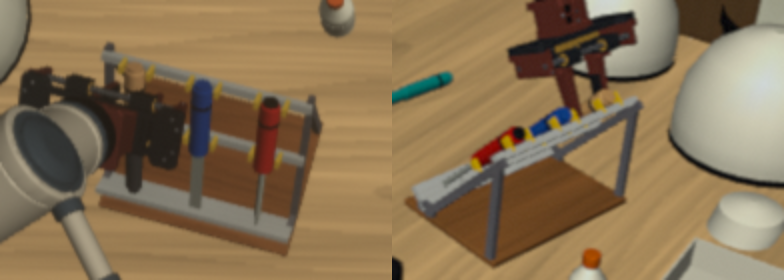

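The fingers straddle the pale handle (scene crop ~(590,95)) and the file is clear. Closing.

>>> servo_tool --motion '[[[0,0,0,0,0,0,0.65],[0,0,0,0,0,0,0.75],[0,0,0,0,0,0,1],[0,0,0,0,0,0,1],[0,0,0,0,0,0,1],[0,0,0,0,0,0,1],[0,0,0,0,0,0,1],[0,0,0,0,0,0,1]]]'

```text
time_s: 4.33
ee_pos: [0.6152, 0.265, 0.1253]
eef_rot: [[0.234, 0.873, 0.429], [0.972, -0.211, -0.101], [0.002, 0.441, -0.898]]
force: [-1.1, -0.7, 4.7]
gripper_width: 0.0232
```

Run:
```python
from h import *
print(np.round(n42*100,2), ry)
# rotation making u vertical from pickup
print(Ro.from_matrix(Rg(22)@Rg(64).T).as_rotvec())
```

```text
[-72.21  17.56  66.91] [0.23634252 0.97166981 0.        ]
[-0.17324812 -0.71227117  0.        ]
```

>>> servo_tool --motion '[[[-0.7,0.2,0.7,0,0,0,1],[-1.8,0.4,1.7,0,0,0,1],[-3,0.7,2.8,0,0,0,1],[-4.3,1,4,0,0,0,1],[-5,1,6,0,0,0,1],[-6,1,9,-0.02,-0.08,0,1],[-8,0,12,-0.04,-0.16,0,1],[-9,0,15,-0.06,-0.25,0,1],[-10,0,18,-0.085,-0.35,0,1],[-10,0,20,-0.11,-0.45,0,1],[-10,0,22,-0.13,-0.55,0,1],[-10,0,22,-0.155,-0.64,0,1],[-10,0,22,-0.173,-0.712,0,1],[-10,0,22,-0.173,-0.712,0,1],[-10,0,22,-0.173,-0.712,0,1],[-10,0,22,-0.173,-0.712,0,1]]]'

```text
time_s: 5.67
ee_pos: [0.5151, 0.265, 0.3457]
eef_rot: [[0.233, 0.364, 0.902], [0.972, -0.088, -0.216], [0.001, 0.927, -0.374]]
force: [0.9, -0.4, 0.3]
gripper_width: 0.0233
```

```bash
cat >> h.py <<'E'
def look(name,tc,sc,sz=(196,140),f=2):
    out=[]
    for c,(x,y) in(('top',tc),('scene',sc)):
        im=ctrl.camera(c); out.append(cv2.resize(im[y:y+sz[1],x:x+sz[0]],None,fx=f,fy=f,interpolation=cv2.INTER_CUBIC))
    cv2.imwrite('pics/'+name,np.hstack(out)[:,:,::-1])
E
python3 - <<'E'
from h import *
s=ctrl.sense(); print(s['q'],s['ee_pos'],s['gripper_width'],s['force'],s['eef_rot'])
look('m3.png',(60,60),(240,40),(196,190))
E
```

```text
[ 0.95318832 -0.48390786  1.90134909 -1.11382078  1.2819814  -0.29520558] [0.51510411 0.26495703 0.34574425] 0.023340006700210584 [ 0.92655097 -0.40138771  0.25982977] [[ 2.33297685e-01  3.63962051e-01  9.01722693e-01]
 [ 9.72404948e-01 -8.81773579e-02 -2.15993912e-01]
 [ 8.97937491e-04  9.27230489e-01 -3.74490073e-01]]
```

View pics/m3.png

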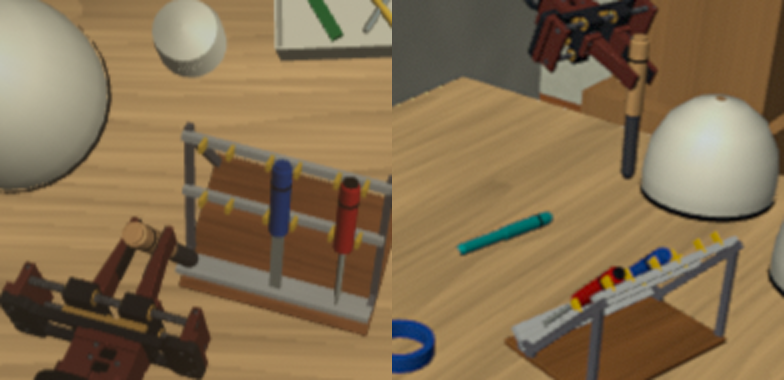

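Run:
```python
from h import *
R=Rg(22); d=R[:,2]
for tip in(.20,.115,.014): print(tip,rel(np.array([.5735,-.2572,tip+.143])+.017*d,R))
```

```text
0.2 [7.33, -52.56, -1.01, -0.002, 0.002, -0.002]
0.115 [7.33, -52.56, -9.51, -0.002, 0.002, -0.002]
0.014 [7.33, -52.56, -19.61, -0.002, 0.002, -0.002]
```

>>> servo_tool --motion '[[[0,-2,1,0,0,0,1],[0,-5,1,0,0,0,1],[0,-8.5,1,0,0,0,1],[0,-12,1,0,0,0,1],[0,-16,1,0,0,0,1],[0,-20,1,0,0,0,1],[1,-24,1,0,0,0,1],[2,-28,1,0,0,0,1],[3,-32,1,0,0,0,1],[4,-36,1,0,0,0,1],[5,-40,1,0,0,0,1],[6,-44,1,0,0,0,1],[7,-47,0,0,0,0,1],[7.3,-50,0,0,0,0,1],[7.3,-52,-1,0,0,0,1],[7.3,-52.6,-1,0,0,0,1],[7.3,-52.6,-1,0,0,0,1],[7.3,-52.6,-1,0,0,0,1]]]'

```text
time_s: 7.27
ee_pos: [0.5876, -0.2646, 0.3365]
eef_rot: [[0.239, 0.363, 0.901], [0.971, -0.092, -0.221], [0.003, 0.927, -0.375]]
force: [-0.2, 0.1, -0.9]
gripper_width: 0.0233
```

Run:
```python
from h import *
s=ctrl.sense(); print(s['q'],s['ee_pos'],s['gripper_width'],s['force'])
R=Rg(22); d=R[:,2]
for tip in(.20,.115,.014): print(tip,rel(np.array([.5735,-.2572,tip+.143])+.017*d,R))
look('m4.png',(290,60),(150,130),(196,190))
im=ctrl.camera('scene')
for c in('scene','top'):
  for l in('stick_tip','stick_mid'): print(c,l,[(round(x['p'],2),np.round(x['position'],1).tolist()) for x in ctrl.pinpoint(c,l)[:3]])
  g=np.array(s['ee_pos'])-.017*np.array(s['eef_rot'])[:,2]
  print('expected tip,mid,end',proj(c,[g-[0,0,.143],g-[0,0,.048],g+[0,0,.045]]).round(1).tolist())
```

```text
[-0.70484731 -0.68917952  2.04826909  0.6555752   0.75003208 -2.26589257] [ 0.58759938 -0.26459585  0.33653663] 0.023297477030189 [-0.1772515   0.10078084 -0.92910193]
0.2 [0.12, 0.37, 0.01, -0.003, 0.001, 0.003]
0.115 [0.12, 0.37, -8.49, -0.003, 0.001, 0.003]
0.014 [0.12, 0.37, -18.59, -0.003, 0.001, 0.003]
scene stick_tip [(0.75, [270.7, 166.9]), (0.59, [246.3, 233.9]), (0.57, [199.0, 261.1])]
scene stick_mid [(0.81, [183.5, 241.0]), (0.76, [241.5, 190.1]), (0.72, [293.3, 157.3])]
expected tip,mid,end [[242.9, 230.7], [241.9, 190.0], [240.8, 145.7]]
top stick_tip [(0.79, [399.9, 162.8]), (0.71, [183.7, 309.4]), (0.58, [370.4, 250.1])]
top stick_mid [(0.77, [410.0, 157.3]), (0.74, [146.7, 296.4]), (0.73, [351.6, 282.0])]
expected tip,mid,end [[399.8, 165.2], [410.3, 156.2], [422.8, 145.6]]
```

View pics/m4.png

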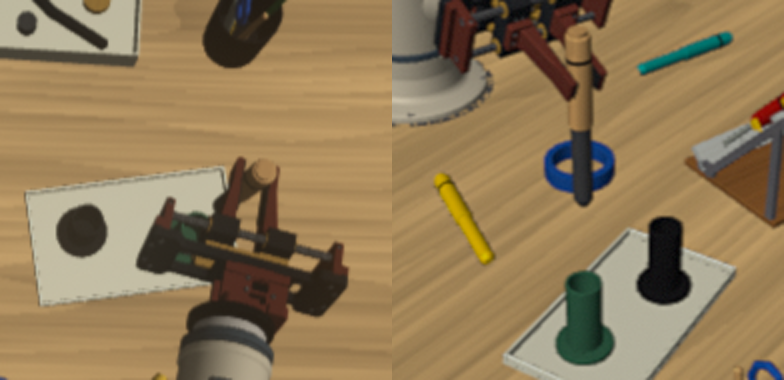

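Run:
```python
from h import *
R=Rg(22,-10.5); d=R[:,2]
for tip in(.20,.125): print(tip,rel(np.array([.5735,-.2572,tip+.143])+.017*d,R))
```

```text
0.2 [-0.11, -0.41, -0.12, -0.0, 0.003, -0.188]
0.125 [-0.11, -0.41, -7.62, -0.0, 0.003, -0.188]
```

>>> servo_tool --motion '[[[0,-0.1,0,0,0,-0.06,1],[0,-0.2,0,0,0.002,-0.12,1],[-0.1,-0.4,-0.1,0,0.003,-0.188,1],[-0.1,-0.4,-1.5,0,0.003,-0.188,1],[-0.1,-0.4,-3.5,0,0.003,-0.188,1],[-0.1,-0.4,-5.5,0,0.003,-0.188,1],[-0.1,-0.4,-7,0,0.003,-0.188,1],[-0.1,-0.4,-7.6,0,0.003,-0.188,1],[-0.1,-0.4,-7.6,0,0.003,-0.188,1],[-0.1,-0.4,-7.6,0,0.003,-0.188,1],[-0.1,-0.4,-7.6,0,0.003,-0.188,1],[-0.1,-0.4,-7.6,0,0.003,-0.188,1]]]'

```text
time_s: 8.62
ee_pos: [0.5883, -0.2637, 0.2643]
eef_rot: [[0.409, 0.339, 0.847], [0.912, -0.152, -0.38], [0.0, 0.928, -0.372]]
force: [0.3, -0.5, -0.8]
gripper_width: 0.0233
```

Run:
```python
from h import *
s=ctrl.sense(); print(s['q'],s['ee_pos'],s['gripper_width'],s['force'])
R=Rg(22,-10.5); d=R[:,2]
print(rel(np.array([.5735,-.2572,.125+.143])+.017*d,R))
look('m5.png',(360,130),(200,160),(70,130),5)
for c in('scene','top'):
  g=np.array(s['ee_pos'])-.017*np.array(s['eef_rot'])[:,2]
  o=np.array([(200,160) if c=='scene' else (360,130)])
  print('expected tip,mid,end',((proj(c,[g-[0,0,.143],g-[0,0,.048],g+[0,0,.045]])+.4-o)*5).round(0).tolist())
```

```text
[-0.5274108  -0.72355748  2.19705942  0.21006451  0.489558   -1.79601721] [ 0.58829145 -0.26365853  0.264305  ] 0.023274535617943605 [ 0.32372314 -0.52719857 -0.80640873]
[-0.04, 0.0, -0.27, 0.001, 0.003, -0.0]
expected tip,mid,end [[229.0, 495.0], [225.0, 306.0], [220.0, 102.0]]
expected tip,mid,end [[159.0, 204.0], [204.0, 164.0], [257.0, 118.0]]
```

View pics/m5.png

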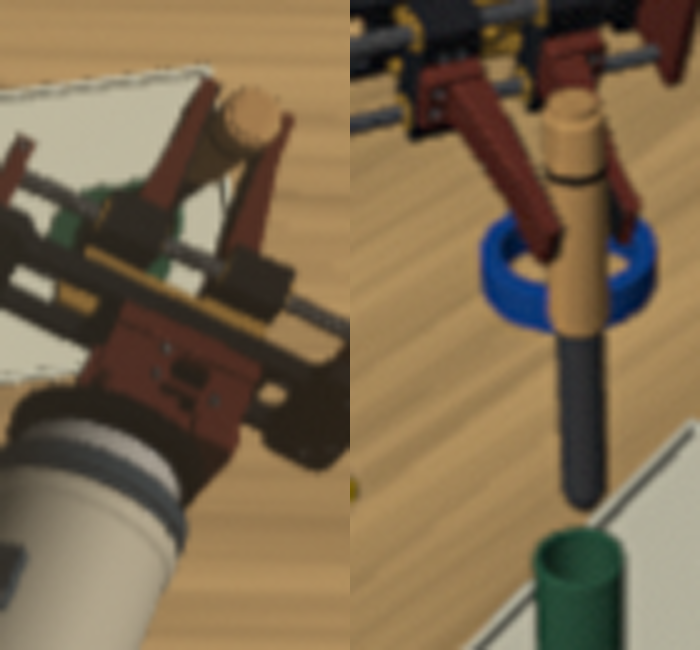

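The stick is vertical: tip at (583,498) in the crop, rim centre at (580,558). It's about 2 mm off in y, so I'll shift by that and start lowering, watching the joint margins.

>>> servo_tool --motion '[[[0,-0.1,-0.5,0,0.002,0,1],[0,-0.2,-1.2,0,0.003,0,1],[0,-0.2,-2,0,0.003,0,1],[0,-0.2,-3,0,0.003,0,1],[0,-0.2,-4,0,0.003,0,1],[0,-0.2,-4.5,0,0.003,0,1],[0,-0.2,-4.5,0,0.003,0,1],[0,-0.2,-4.5,0,0.003,0,1]]]'

```text
time_s: 9.38
ee_pos: [0.588, -0.2656, 0.2174]
eef_rot: [[0.409, 0.344, 0.845], [0.912, -0.154, -0.38], [-0.001, 0.926, -0.377]]
force: [-0.6, -0.4, -1.8]
gripper_width: 0.0232
```

Run:
```python
from h import *
s=ctrl.sense(); print(s['q'],s['ee_pos'],s['gripper_width'],s['force'])
R=Rg(22,-10.5); d=R[:,2]
print(rel(np.array([.5735,-.2592,.014+.143])+.017*d,R))
look('m6.png',(360,130),(200,160),(70,130),5)
```

```text
[-0.53235936 -0.69700767  2.26244875  0.26091933  0.40612562 -1.85380519] [ 0.58802294 -0.26561756  0.21737177] 0.023194829005057337 [-0.64181759 -0.43230691 -1.83308992]
[-0.01, -0.0, -6.67, -0.0, -0.002, -0.0]
```

View pics/m6.png

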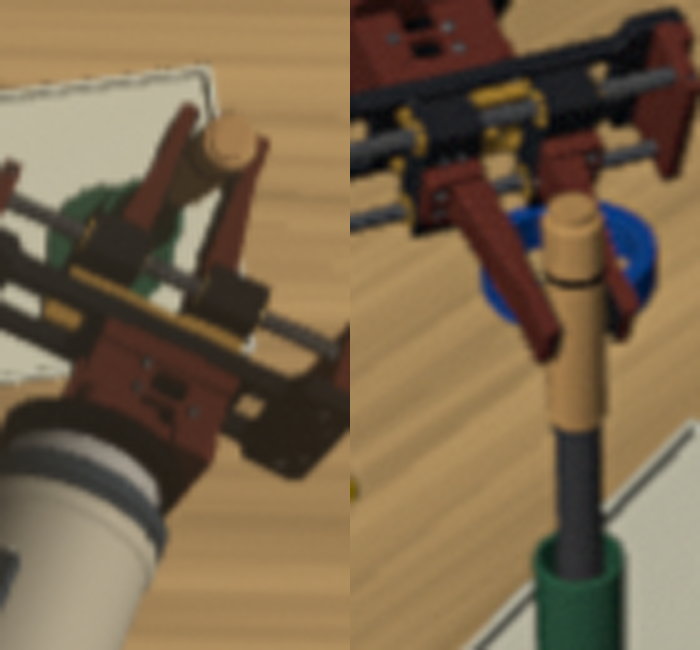

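>>> servo_tool --motion '[[[0,0,-0.5,0,0,0,1],[0,0,-1.2,0,0,0,1],[0,0,-2,0,0,0,1],[0,0,-2.8,0,0,0,1],[0,0,-3.6,0,0,0,1],[0,0,-4.4,0,0,0,1],[0,0,-5,0,0,0,1],[0,0,-5.5,0,0,0,1],[0,0,-5.8,0,0,0,1],[0,0,-5.8,0,0,0,1],[0,0,-5.8,0,0,0,1]]]'

```text
time_s: 10.4
ee_pos: [0.5882, -0.2657, 0.1606]
eef_rot: [[0.409, 0.343, 0.845], [0.912, -0.153, -0.38], [-0.001, 0.927, -0.376]]
force: [-0.0, 0.4, -0.8]
gripper_width: 0.0235
```

Run:
```python
from h import *
s=ctrl.sense(); print(s['q'],s['ee_pos'],s['gripper_width'],s['force'])
R=Rg(22,-10.5); d=R[:,2]
print(rel(np.array([.5735,-.2592,.014+.143])+.017*d,R))
look('m7.png',(360,130),(200,200),(70,130),5)
```

```text
[-0.5323483  -0.64061086  2.33328496  0.37266399  0.28379913 -1.97239584] [ 0.58822067 -0.2657105   0.1606423 ] 0.02353401791391467 [-0.01036971  0.36472974 -0.84958454]
[-0.03, 0.01, -1.0, 0.0, -0.001, -0.0]
```

View pics/m7.png

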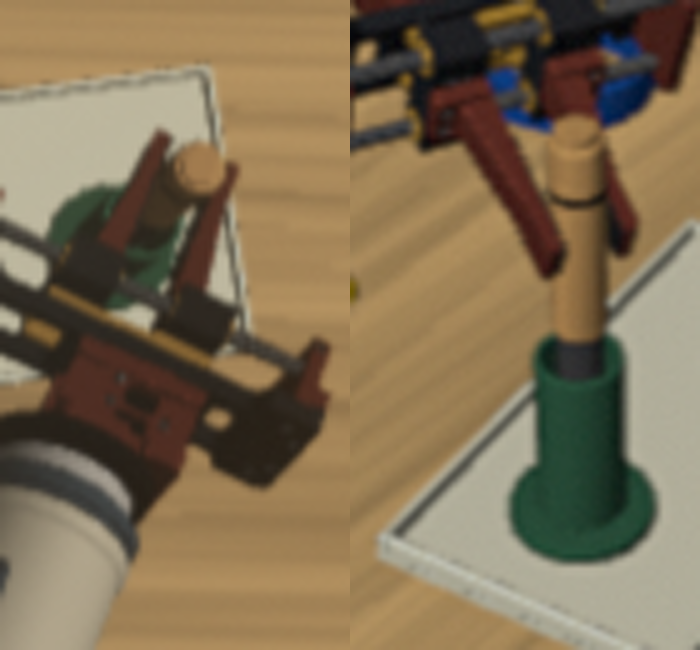

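>>> servo_tool --motion '[[[0,0,-0.2,0,0,0,1],[0,0,-0.4,0,0,0,1],[0,0,-0.6,0,0,0,1],[0,0,-0.8,0,0,0,1],[0,0,-0.8,0,0,0,1],[0,0,-0.8,0,0,0,1]]]'

```text
time_s: 11.0
ee_pos: [0.5882, -0.2657, 0.1526]
eef_rot: [[0.409, 0.343, 0.845], [0.912, -0.153, -0.38], [-0.001, 0.927, -0.376]]
force: [-1.5, 0.4, -1.1]
gripper_width: 0.0234
```

>>> servo_tool --motion '[[[0,0,-0.1,0,0,0,1],[0,0,-0.2,0,0,0,1],[0,0,-0.3,0,0,0,1],[0,0,-0.3,0,0,0,1],[0,0,-0.3,0,0,0,1]]]'

```text
time_s: 11.42
ee_pos: [0.5886, -0.266, 0.1514]
eef_rot: [[0.41, 0.341, 0.846], [0.912, -0.152, -0.38], [-0.001, 0.928, -0.373]]
force: [-1.7, 0.3, 4.8]
gripper_width: 0.0233
```

Floor contact felt (about 5–6 N). Opening and backing out along the finger direction.

>>> servo_tool --motion '[[[0,0,0,0,0,0,0.9],[0,0,0,0,0,0,0.7],[0,0,0,0,0,0,0.5],[0,0,0,0,0,0,0.5],[0,0,0,0,0,0,0.5],[0,0,0,0,0,0,0.5],[-0.8,0.35,0.35,0,0,0,0.5],[-2,0.9,0.9,0,0,0,0.5],[-4,1.8,1.8,0,0,0,0.5],[-6,2.7,2.7,0,0,0,0.5],[-7,3.1,5,0,0,0,0.5],[-7,3.1,8,0,0,0,0.5],[-7,3.1,12,0,0,0,0.5],[-7,3.1,16,0,0,0,0.5],[-7,3.1,18,0,0,0,0.5],[-7,3.1,18,0,0,0,0.5]]]'

```text
time_s: 12.75
ee_pos: [0.5516, -0.2501, 0.3445]
eef_rot: [[0.409, 0.347, 0.844], [0.912, -0.153, -0.38], [-0.002, 0.925, -0.379]]
force: [0.3, 0.3, 1.1]
gripper_width: 0.0435
```

Run:
```python
from h import *
s=ctrl.sense(); print(s['q'],s['ee_pos'],s['gripper_width'],s['force'])
look('m8.png',(280,110),(190,170),(140,140),2.8)
R=Rg(64); d=R[:,2]
for k in(.12,0): print(rel(DRV+(.017-k)*d,R))
```

```text
[-0.54989813 -0.85643097  2.1216739   0.18231774  0.70523542 -1.76106351] [ 0.55158914 -0.25006904  0.34454197] 0.04350773161203363 [0.31168432 0.26774328 1.10048846]
[-2.59, 37.13, -11.25, 0.238, 0.689, 0.174]
[2.52, 35.89, -22.03, 0.238, 0.689, 0.174]
```

View pics/m8.png

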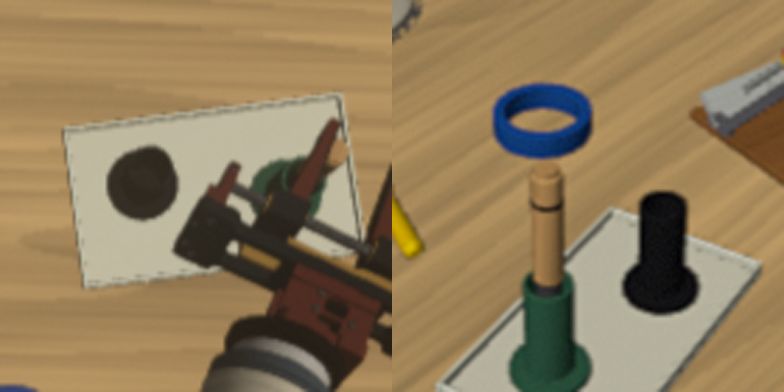

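The stick stands in the green pot (scene crop ~(545,230)) and the black pot is undisturbed. Moving to the driver.

>>> servo_tool --motion '[[[1,3,0,0.02,0.06,0.015,0.5],[1,7,0,0.045,0.13,0.033,0.5],[1,11,0,0.07,0.21,0.05,0.5],[0,15,0,0.1,0.29,0.07,0.5],[0,19,0,0.13,0.37,0.09,0.5],[0,23,-1,0.155,0.45,0.11,0.5],[-1,27,-2,0.18,0.53,0.13,0.5],[-2,31,-4,0.21,0.61,0.155,0.5],[-2.6,35,-6,0.238,0.689,0.174,0.5],[-2.6,37.1,-8,0.238,0.689,0.174,0.5],[-2.6,37.1,-10,0.238,0.689,0.174,0.5],[-2.6,37.1,-11.2,0.238,0.689,0.174,0.5],[-2.6,37.1,-11.2,0.238,0.689,0.174,0.5],[-2.6,37.1,-11.2,0.238,0.689,0.174,0.5],[-2.6,37.1,-11.2,0.238,0.689,0.174,0.5]]]'

```text
time_s: 14.1
ee_pos: [0.5261, 0.1201, 0.2328]
eef_rot: [[0.237, 0.872, 0.428], [0.971, -0.213, -0.104], [0.001, 0.44, -0.898]]
force: [-0.6, -0.1, 0.5]
gripper_width: 0.044
```

Run:
```python
from h import *
s=ctrl.sense(); print(s['q'],s['ee_pos'],s['gripper_width'],s['force'])
look('m9.png',(140,90),(270,90),(140,140),2.8)
R=Rg(64); d=R[:,2]
for k in(0,): print(rel(DRV+(.017-k)*d,R))
```

```text
[ 0.31011989 -0.43804053  1.74541075 -0.23345554  1.44141628 -1.03706417] [0.52612855 0.12014961 0.2328272 ] 0.04404845020859809 [-0.57681477 -0.05673606  0.46594593]
[5.07, -1.15, -11.05, -0.001, 0.003, 0.001]
```

View pics/m9.png

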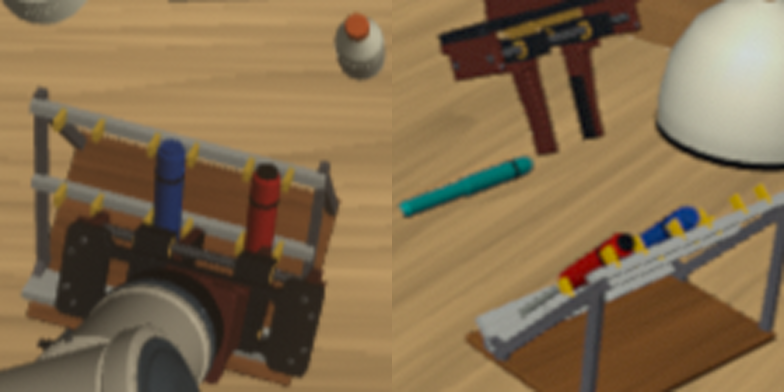

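Gripper is lined up above the driver, and the file and driver are still in their slots. Going in.

>>> servo_tool --motion '[[[0.9,-0.2,-1.8,0,0,0,0.5],[1.8,-0.4,-3.7,0,0,0,0.5],[2.6,-0.6,-5.5,0,0,0,0.5],[3.4,-0.8,-7.3,0,0,0,0.5],[4.1,-0.9,-8.7,0,0,0,0.5],[4.7,-1,-10,0,0,0,0.5],[5.0,-1.1,-10.8,0,0,0,0.5],[5.1,-1.15,-11.1,0,0,0,0.5],[5.1,-1.15,-11.1,0,0,0,0.5],[5.1,-1.15,-11.1,0,0,0,0.5]]]'

```text
time_s: 15.03
ee_pos: [0.5776, 0.1086, 0.1238]
eef_rot: [[0.238, 0.871, 0.43], [0.971, -0.214, -0.103], [0.002, 0.442, -0.897]]
force: [-0.7, 0.3, 0.3]
gripper_width: 0.0439
```

>>> servo_tool --motion '[[[0,0,0,0,0,0,0.65],[0,0,0,0,0,0,0.75],[0,0,0,0,0,0,1],[0,0,0,0,0,0,1],[0,0,0,0,0,0,1],[0,0,0,0,0,0,1],[0,0,0,0,0,0,1],[0,0,0,0,0,0,1]]]'

```text
time_s: 15.7
ee_pos: [0.5779, 0.1088, 0.1247]
eef_rot: [[0.238, 0.87, 0.431], [0.971, -0.214, -0.103], [0.003, 0.443, -0.896]]
force: [-3.0, 1.0, 4.2]
gripper_width: 0.0237
```

At this smaller radius joint 2 would get close to its limit if I stood the driver up with the current pitch. I'll regrasp with the gripper 13° steeper.

Run:
```python
from h import *
R=Rg(77); d=R[:,2]
print(rel(DRV+.017*d,R), Ro.from_matrix(Rg(35)@Rg(77).T).as_rotvec())
```

```text
[-0.45, 0.08, -0.29, 0.053, 0.226, 0.001] [-1.73248116e-01 -7.12271169e-01 -7.60161745e-18]
```

>>> servo_tool --motion '[[[0,0,0,0,0,0,0.8],[0,0,0,0,0,0,0.5],[0,0,0,0,0,0,0.5],[0,0,0,0,0,0,0.5],[-0.1,0,-0.1,0.015,0.06,0,0.5],[-0.2,0,-0.2,0.03,0.12,0,0.5],[-0.3,0,-0.3,0.04,0.18,0,0.5],[-0.4,0.1,-0.3,0.053,0.226,0,0.5],[-0.4,0.1,-0.3,0.053,0.226,0,0.5],[-0.4,0.1,-0.3,0.053,0.226,0,0.5],[-0.4,0.1,-0.3,0.053,0.226,0,1],[-0.4,0.1,-0.3,0.053,0.226,0,1],[-0.4,0.1,-0.3,0.053,0.226,0,1],[-0.4,0.1,-0.3,0.053,0.226,0,1],[-0.4,0.1,-0.3,0.053,0.226,0,1],[-0.4,0.1,-0.3,0.053,0.226,0,1],[-0.4,0.1,-0.3,0.053,0.226,0,1]]]'

```text
time_s: 17.12
ee_pos: [0.5735, 0.1099, 0.1216]
eef_rot: [[0.238, 0.947, 0.218], [0.971, -0.232, -0.053], [0.0, 0.225, -0.974]]
force: [-2.5, 1.3, 1.0]
gripper_width: 0.0232
```

Run:
```python
from h import *
s=ctrl.sense(); print(s['q'],s['ee_pos'],s['gripper_width'],s['force'])
look('m10.png',(140,90),(270,90),(140,140),2.8)
```

```text
[ 0.18656618 -0.1364896   1.64922918 -0.09381964  1.42253662 -1.14002927] [0.57352414 0.10991977 0.12158625] 0.02318023955910481 [-2.52213982  1.34426845  0.95793054]
```

View pics/m10.png

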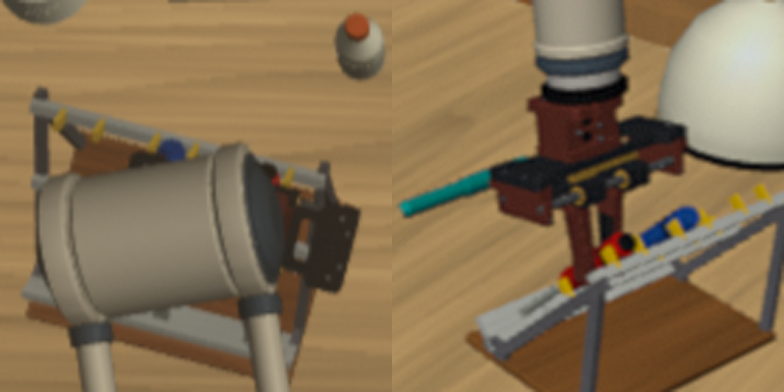

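>>> servo_tool --motion '[[[-0.7,0.2,0.7,0,0,0,1],[-1.8,0.4,1.7,0,0,0,1],[-2.8,0.7,2.6,0,0,0,1],[-3.6,0.9,3.6,0,0,0,1],[-3.6,0.9,6,0,0,0,1],[-3.6,0.9,9,0,0,0,1],[-3,0,13,0,0,0,1],[-2,-2,17,0,0,0,1],[-1,-5,19,-0.015,-0.06,0,1],[0,-8,20,-0.03,-0.12,0,1],[1,-12,20,-0.05,-0.2,0,1],[2,-15,20,-0.07,-0.3,0,1],[3,-18,20,-0.095,-0.4,0,1],[3,-20,20,-0.12,-0.5,0,1],[3,-21,20,-0.145,-0.6,0,1],[3,-22,20,-0.173,-0.712,0,1],[3,-22,20,-0.173,-0.712,0,1],[3,-22,20,-0.173,-0.712,0,1]]]'

```text
time_s: 18.72
ee_pos: [0.6019, -0.1101, 0.3186]
eef_rot: [[0.238, 0.562, 0.792], [0.971, -0.139, -0.193], [0.002, 0.815, -0.579]]
force: [-0.9, 0.1, -0.4]
gripper_width: 0.0236
```

Run:
```python
from h import *
s=ctrl.sense(); print(s['q'],s['ee_pos'],s['eef_rot'],s['gripper_width'],s['force'])
look('m11.png',(210,80),(230,90),(196,196),2)
R=Rg(35); d=R[:,2]
for t in(.2,.125,.014): print(rel(np.array([.5792,-.127,t+.143])+.017*d,R))
```

```text
[-0.23403713 -0.68483055  1.95103981 -0.00540893  0.92189166 -1.56255449] [ 0.60191399 -0.11009465  0.31863229] [[ 0.23811992  0.56187622  0.79220832]
 [ 0.97123451 -0.13906702 -0.19329742]
 [ 0.00156083  0.81544802 -0.5788282 ]] 0.023642486202583753 [-0.8763474   0.13758662 -0.41196367]
[-1.12, -2.06, 0.8, -0.001, 0.001, 0.0]
[-1.12, -2.06, -6.7, -0.001, 0.001, 0.0]
[-1.12, -2.06, -17.8, -0.001, 0.001, 0.0]
```

View pics/m11.png

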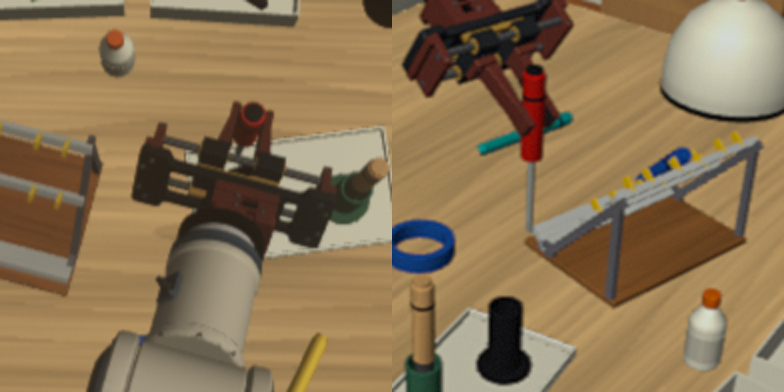

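Driver held upright, and the file and glue bottle look undisturbed. Lowering to just above the black rim.

>>> servo_tool --motion '[[[-0.3,-0.5,0,0,0,0,1],[-0.7,-1.2,0,0,0,0,1],[-1.1,-2.05,-0.5,0,0,0,1],[-1.1,-2.05,-2,0,0,0,1],[-1.1,-2.05,-4,0,0,0,1],[-1.1,-2.05,-6,0,0,0,1],[-1.1,-2.05,-6.7,0,0,0,1],[-1.1,-2.05,-6.7,0,0,0,1],[-1.1,-2.05,-6.7,0,0,0,1],[-1.1,-2.05,-6.7,0,0,0,1]]]'

```text
time_s: 19.65
ee_pos: [0.5936, -0.1302, 0.2615]
eef_rot: [[0.236, 0.554, 0.799], [0.972, -0.136, -0.193], [0.001, 0.822, -0.57]]
force: [0.3, 0.6, -0.4]
gripper_width: 0.0234
```

Run:
```python
from h import *
s=ctrl.sense(); print(s['q'],s['ee_pos'],s['gripper_width'],s['force'])
R=Rg(35); d=R[:,2]
print(rel(np.array([.5792,-.127,.125+.143])+.017*d,R))
look('m12.png',(300,110),(245,150),(70,130),5)
for c in('top','scene'):
  g=np.array(s['ee_pos'])-.017*np.array(s['eef_rot'])[:,2]
  o=np.array([(245,150) if c=='scene' else (300,110)])
  print('expected tip,mid,end',((proj(c,[g-[0,0,.143],g-[0,0,.048],g+[0,0,.049],[.5792,-.127,.093]])+.4-o)*5).round(0).tolist())
```

```text
[-0.30269377 -0.7257129   2.08112958  0.07281326  0.82415142 -1.6557156 ] [ 0.59363129 -0.13022401  0.26150294] 0.02335907037681818 [ 0.26838881  0.57820838 -0.41124889]
[-0.09, -0.01, -0.33, -0.0, 0.005, 0.0]
expected tip,mid,end [[179.0, 283.0], [199.0, 242.0], [224.0, 191.0], [173.0, 299.0]]
expected tip,mid,end [[212.0, 406.0], [218.0, 224.0], [224.0, 20.0], [208.0, 469.0]]
```

View pics/m12.png

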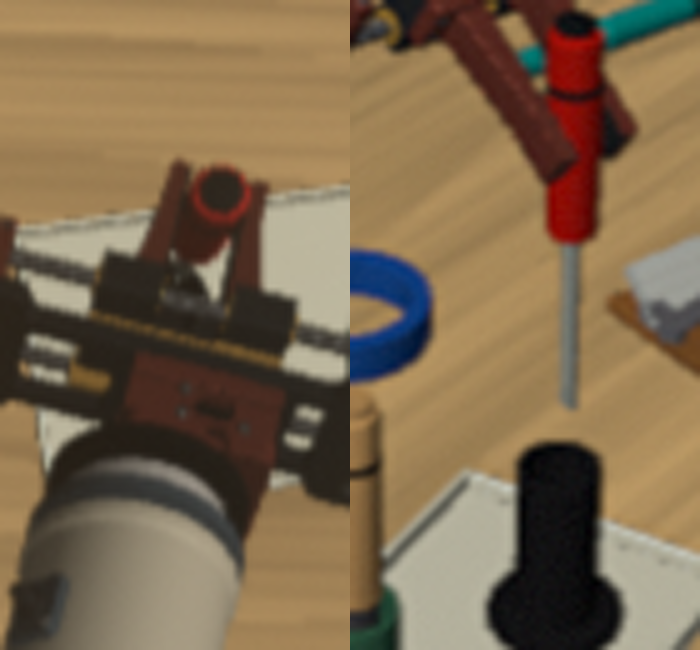

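The blade tip at (569,407) is about 2–3 mm right of the pot axis (rim centre (558,470)). Correcting that, then lowering.

>>> servo_tool --motion '[[[-0.1,-0.1,-0.2,0,0.005,0,1],[-0.2,-0.2,-0.8,0,0.005,0,1],[-0.2,-0.2,-1.5,0,0.005,0,1],[-0.2,-0.2,-2.3,0,0.005,0,1],[-0.2,-0.2,-3.1,0,0.005,0,1],[-0.2,-0.2,-3.9,0,0.005,0,1],[-0.2,-0.2,-4.5,0,0.005,0,1],[-0.2,-0.2,-4.5,0,0.005,0,1],[-0.2,-0.2,-4.5,0,0.005,0,1]]]'

```text
time_s: 20.5
ee_pos: [0.5913, -0.1322, 0.215]
eef_rot: [[0.236, 0.559, 0.795], [0.972, -0.136, -0.193], [0.0, 0.818, -0.575]]
force: [0.5, -0.3, 0.0]
gripper_width: 0.0238
```

Run:
```python
from h import *
s=ctrl.sense(); print(s['q'],s['ee_pos'],s['gripper_width'],s['force'])
R=Rg(35); d=R[:,2]
print(rel(np.array([.5772,-.129,.014+.143])+.017*d,R))
look('m13.png',(300,110),(245,170),(70,130),5)
```

```text
[-0.30968742 -0.72885003  2.16179503  0.08514383  0.75365112 -1.67355745] [ 0.59126819 -0.13215235  0.21497577] 0.02380076628697667 [ 0.45457818 -0.30939477  0.04956274]
[-0.05, -0.01, -6.77, -0.001, -0.002, 0.0]
```

View pics/m13.png

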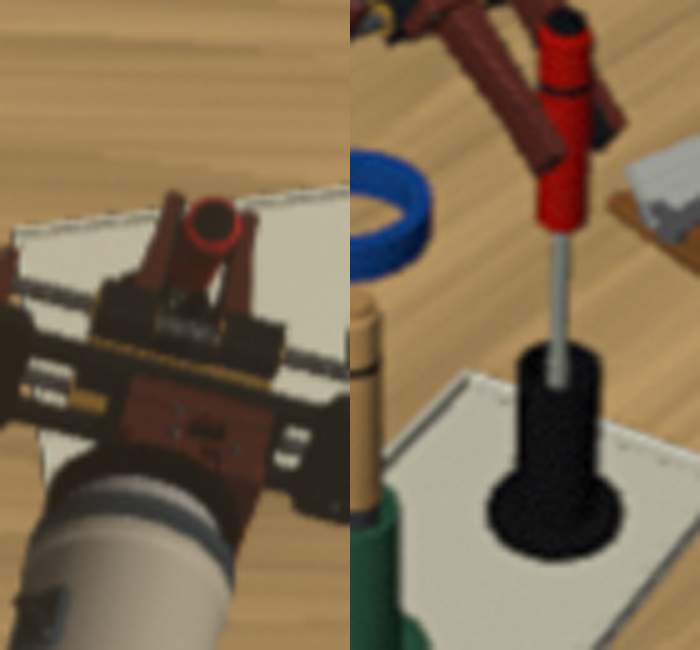

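The blade has entered the mouth at (558,385), with no contact force. Continuing.

>>> servo_tool --motion '[[[0,0,-0.5,0,0,0,1],[0,0,-1.2,0,0,0,1],[0,0,-2,0,0,0,1],[0,0,-2.8,0,0,0,1],[0,0,-3.6,0,0,0,1],[0,0,-4.4,0,0,0,1],[0,0,-5,0,0,0,1],[0,0,-5.4,0,0,0,1],[0,0,-5.6,0,0,0,1],[0,0,-5.8,0,0,0,1],[0,0,-5.8,0,0,0,1],[0,0,-5.8,0,0,0,1]]]'

```text
time_s: 21.6
ee_pos: [0.5917, -0.1323, 0.159]
eef_rot: [[0.236, 0.557, 0.796], [0.972, -0.136, -0.194], [0.0, 0.82, -0.573]]
force: [0.0, 0.1, -0.1]
gripper_width: 0.0234
```

Run:
```python
from h import *
s=ctrl.sense(); print(s['q'],s['ee_pos'],s['gripper_width'],s['force'])
look('m14.png',(300,110),(245,170),(70,130),5)
```

```text
[-0.30965053 -0.70964717  2.25137228  0.09720607  0.64273068 -1.68926398] [ 0.59171589 -0.13228029  0.15904   ] 0.023406717772321863 [ 0.03644322  0.05092823 -0.05660956]
```

View pics/m14.png

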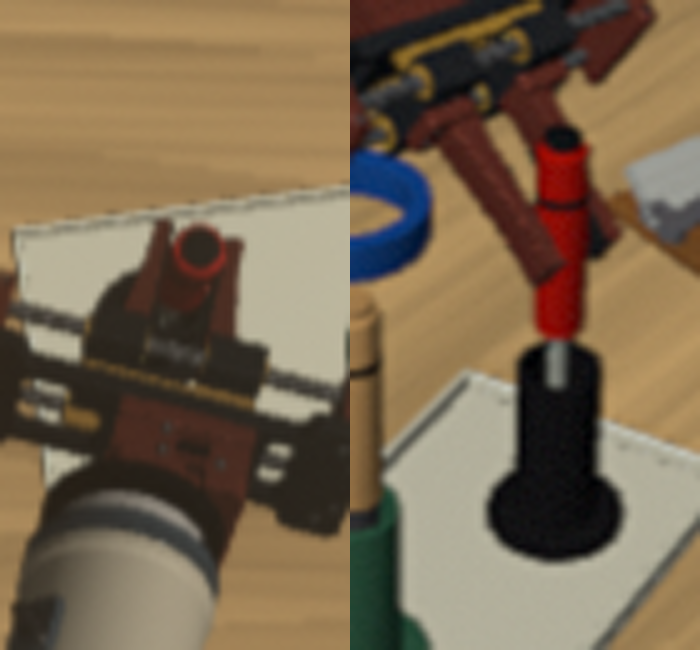

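>>> servo_tool --motion '[[[0,0,-0.2,0,0,0,1],[0,0,-0.4,0,0,0,1],[0,0,-0.6,0,0,0,1],[0,0,-0.8,0,0,0,1],[0,0,-0.9,0,0,0,1],[0,0,-0.9,0,0,0,1]]]'

```text
time_s: 22.2
ee_pos: [0.5916, -0.1323, 0.1496]
eef_rot: [[0.236, 0.557, 0.796], [0.972, -0.136, -0.194], [0.0, 0.819, -0.574]]
force: [-0.4, -0.2, -1.5]
gripper_width: 0.0234
```

>>> servo_tool --motion '[[[0,0,-0.1,0,0,0,1],[0,0,-0.2,0,0,0,1],[0,0,-0.3,0,0,0,1],[0,0,-0.3,0,0,0,1],[0,0,-0.3,0,0,0,1]]]'

```text
time_s: 22.62
ee_pos: [0.5916, -0.1323, 0.1465]
eef_rot: [[0.236, 0.557, 0.796], [0.972, -0.136, -0.194], [0.0, 0.819, -0.574]]
force: [-0.8, 0.2, -1.4]
gripper_width: 0.0234
```

>>> servo_tool --motion '[[[0,0,-0.1,0,0,0,1],[0,0,-0.2,0,0,0,1],[0,0,-0.3,0,0,0,1],[0,0,-0.3,0,0,0,1]]]'

```text
time_s: 22.95
ee_pos: [0.5924, -0.1325, 0.1458]
eef_rot: [[0.237, 0.554, 0.798], [0.972, -0.135, -0.194], [0.0, 0.821, -0.57]]
force: [-0.9, 1.0, 5.9]
gripper_width: 0.0235
```

Floor contact (about 7 N). Releasing and backing out.

>>> servo_tool --motion '[[[0,0,0,0,0,0,0.9],[0,0,0,0,0,0,0.7],[0,0,0,0,0,0,0.5],[0,0,0,0,0,0,0.5],[0,0,0,0,0,0,0.5],[0,0,0,0,0,0,0.5],[-0.8,0.2,0.6,0,0,0,0.5],[-1.6,0.4,1.1,0,0,0,0.5],[-3.2,0.8,2.3,0,0,0,0.5],[-4.5,1.1,4.5,0,0,0,0.5],[-4.5,1.1,8,0,0.1,0,0.5],[-4.5,1.1,12,0,0.2,0,0.5],[-5,1.1,16,0,0.3,0,0.5],[-6,3,18,0,0.4,0,0.5],[-10,8,20,0,0.5,0,0.5],[-14,11,20,0,0.6,0,0.5],[-18,12,20,0,0.6,0,0.5],[-18,12,20,0,0.6,0,0.5],[-18,12,20,0,0.6,0,0.5],[-18,12,20,0,0.6,0,0.5]]]'

```text
time_s: 24.62
ee_pos: [0.4122, -0.0117, 0.3469]
eef_rot: [[0.193, 0.92, 0.34], [0.972, -0.133, -0.193], [-0.133, 0.368, -0.92]]
force: [0.1, -0.2, -0.5]
gripper_width: 0.0442
```

Run:
```python
from h import *
s=ctrl.sense(); print(s['time_s'],s['q'],s['ee_pos'],s['gripper_width'],s['force'])
look('m15.png',(140,90),(200,100),(280,210),1.4)
look('m16.png',(300,120),(220,180),(130,120),3)
```

```text
24.6167 [ 0.0740401  -0.65590248  1.66399325 -0.22525721  1.78908061 -1.41332684] [ 0.41219843 -0.01171764  0.34693219] 0.044188033670729994 [ 0.11651743 -0.15143841 -0.53980832]
```

View pics/m15.png

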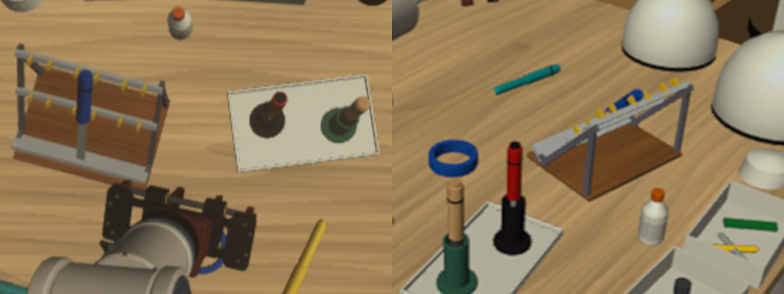

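View pics/m16.png

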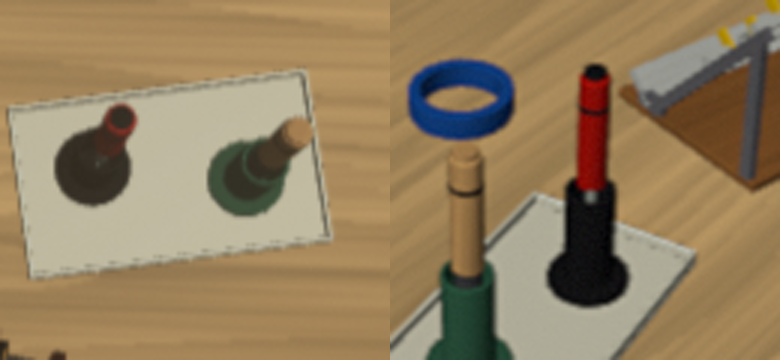

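Both tools stand in their pots with their tops near vertical, and about 10 mm of shaft or drum shows above each rim (90 − 80 mm, so they are on the floor). The file is in its slot, the glue bottle hasn't moved, and the arm is clear. Handing in.

```bash
python3 -c "
from cell import ctrl
print(ctrl.job_done())"
```

```text
the job is handed in; nothing more can be done
None
```

Both tools are put away and the job is handed in; no verdict was reported. The sanding stick went into the green pot, dark end down, and the screwdriver into the black pot, blade down. I lowered each one until I felt the floor (about 6–7 N change in force), then released it and backed the gripper away. I let go of the screwdriver once in the rack and regripped it about 13° steeper, to keep joint 2 off its limit.

- **Final pictures (about 24.6 s of the 72 s):**
  - Both tools stand nearly upright, with about 10 mm showing between rim and handle, which fits tips on the pot floors.
  - Both pots are upright in the tray, the file is in its slot, the glue bottle looks unmoved, and the arm is clear.
- **Contact heights:** the screwdriver touched down within about 2 mm of the predicted height, and the stick within about 1 mm.
- **Disagreements:**
  - Before each insertion the camera put the held tool 2–3 mm off the computed position; I corrected for that before lowering.
  - While backing away from the green pot, joint 2 came to −0.856 against its −0.86 limit, and the arm stopped a few centimetres short of that retreat pose.
- **Not measured:** I judged the final lean of the tools and the glue bottle's position only by eye from the pictures.

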